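Unlatch the specimen carrier and hold its gate wide

ROBOT

A 6-joint arm with a two-finger parallel gripper is mounted at the origin on a cart in front of the work surface, level with it; the furniture and walls round the work are solid. World frame = base frame: x ahead of the robot, y to its left, z up, the work surface at z = 0. Lengths are in m, angles in rad, forces in N, time in s.
With the tool pointing down it reaches from about 0.35 to 0.975 m from the base axis. Payload 4.9 kg.
Tool frame: the origin (TCP) lies at the very end of the fingers, on their centre line; the grasp point (between the pads) lies 19 mm behind it (ctrl.pinch_z is the distance from the TCP to the grasp point, in m); z points along the fingers, y is the line along which they close (so a half turn about z gives the same grasp; the last joint's range is limited). The gripper opens to 85 mm and grips with 20 to 120 N. Pads are 22 mm wide; open, the fingers measure 114 mm over their backs; the gripper's body (76 mm by 85 mm) begins 54 mm behind the grasp point. The pads swing forward as they close: fully open they stand 13 mm farther back than shut.
Start: joints at [1.189, 0.053, 1.613, -0, 1.476, -0.119], TCP at [0.162, 0.604, 0.231] pointing down, gripper open.
Joint ranges: [-3.01, 3.01], [-1.01, 2.22], [0.06, 2.58], [-1.02, 4.17], [0.09, 2.62], [-3.14, 3.14]. Speed limits (rad/s): [2.57, 2.57, 3.14, 3.14, 3.14, 3.14].

INTERFACE

Orientations are given as a rotation vector (axis times angle).
In Python, from station import ctrl, optics gives the robot as it stands. The module is installed in compiled form; this text tells all that it offers.
- The arm moves only by the shell command python3 -m handwheel 'ROWS' [OPENING] [FORCE]. ROWS is JSON, one flat list of numbers, 6 for each row, row after row: the shift along the tool's x, y, z in m, then the turn, a rotation vector about the tool's x, y, z in degrees. A call has 1 to 20 rows; each row shifts and turns the commanded pose from where the row before left it, along the tool's axes as they then stand; what a row does not reach is not made up. A row lasts 1/10 s, in which the tool goes at most 50 mm and 8.59 degrees, less where a joint would pass 70% of its speed; a pose out of reach is approached as far as the arm can. A call is refused whole if a number of a shift passes 0.05 or a number of a turn 8.59, either way. A call with a gripper value outside its range is refused whole. OPENING is the closure, from 0 (fully open) to 1 (shut), set as the call begins (- or left out, the last holds). The fingers move at their own pace and stop on an object; FORCE is the grip in N (left out, the last holds). Time passes only in rows, so rows that do not move let the fingers close. It gives the time, the measured TCP pose, the force and the opening at its end, in the units of the state.
- ctrl.get_obs(): the state, without advancing time (a new reading comes with each control period).
- optics.get_image(name): name is "scene" or "top"; returns (picture, depth): 400x640x3 uint8, red, green, blue; 400x640 float32, m along the optical axis (not along the pixel's ray), 0 where there is no reading.
- optics.get_calibration(name): a dict with "fovy" (degrees; the focal length in pixels is half the picture's height over the tangent of half this angle, whatever the lens; pixels are square), "cx", "cy" (the principal point, pixels), "rvec" (rotation vector, rad) and "tvec" (3), from world to camera coordinates, as OpenCV has them. Camera axes: x right, y down, z forward; pixel columns grow to the right and rows downward; lengths in m; the calibration is good to about 2 mm. A picture is of the moment at which its call begins. get_calibration takes no time and is no camera call.
- ctrl.finish_job(): hands the job in, once; it reports no verdict.
The state is a dict: "t": time; "q": joint angles; "dq": joint speeds; "effort": joint torques, N m; "tool_pos": TCP position; "tool_rot": TCP orientation; "contact_force": force on the tool from outside, world axes, zero at the start; "wrist_torque": the same for the moment, N m; "opening": finger opening in m.
Only numpy, scipy, OpenCV 4.12 (cv2) and the standard library are available. Lean on these libraries where they do the work, as an engineer would, in place of code of your own. Each camera call takes 0.05 s, during which the arm holds its last target. There are 200 camera calls.

TASK

Open the specimen carrier so that a colleague can draw the tube rack out: pinch the red catch fully shut against its black block between the fingers, and only after that the yellow one in the same way. Then take the gate by its black pull post, swing it out past the detent until it stands about square to the carrier's side, and finish while still holding it there, because it swings back when let go. Leave the things round about where they are.

Things in the scene. Friction and masses are not known exactly. Their poses are not given: they have to be found in the camera images.
- carrier: Specimen carrier fixed on the bench: blue open-topped crate with white rims, 170 (x) x 260 (y) x 124 (z) mm, a rack of blood tubes inside (below the rim). Origin at the centre of its underside. Its gate is on its -y side (robot's right). Over the gate runs a white rail, top z 124 mm; on it stand the catches at x -35 and +65 mm, y -118 mm; which one is red varies.
- red_paddle (a joint): Travel of the red catch's paddle in m: 0 at rest (the catch locks the gate), 0.012 fully shut against its block. It is stiff (about 4 N) and has no spring: it stays where it is left.
- yellow_paddle (a joint): The same for the yellow catch.
- red_pinch (a point): Where to pinch the red catch: along the carrier's x, from above. The point is midway between the outer faces of block and paddle once shut, 24 mm above the rail top, 12 mm under the catch's top; axes as the carrier's. Catch 36 mm wide in x at rest (from 24 mm at -x to 12 mm at +x of this point), 24 mm when shut; 20 mm deep in y.
- yellow_pinch (a point): The same for the yellow catch. Between the two catches there are 64 mm of free rail.
- red_block: The red catch's fixed black block, 12 x 20 x 33 mm, at the +x end of the catch; the red paddle (10 mm thick) is at the -x end and slides to +x towards it. Origin at the middle of the catch on the rail top, not in the block.
- yellow_block: The yellow catch's fixed black block, the same.
- gate (a joint): Gate angle in rad: 0 shut, growing as it swings outwards, clockwise seen from above, to at most 1.75. Locked at 0 until both catches are shut. A sprung ball detent resists between about 0.6 and 1.1 (a few N at the post); a weak spring (about 2 N at the post) always pulls it shut; let go beyond the detent, it falls back to about 1.0.
- gate_leaf: The gate: white frame with a clear pane, 160 mm long, 8 mm thick, top at z 104 mm (two dark lugs to 120 mm). Origin on the hinge axis at bench height; its x runs along the leaf from the hinge, its -y is the outside.
- pull_post (a point): Grip point on the gate's pull post, a black upright round bar, 16 mm in diameter, 44 mm outside the leaf. The point lies on its axis, 160 mm above the bench, 22 mm below its free top; nothing else is within 30 mm of it. It is 118 mm from the hinge axis and moves with the gate.
- gate_hinge (a point): Point on the gate's upright hinge axis, 160 mm above the bench, at the carrier's end nearer the robot; fixed to the carrier.
- red_tray: Bystander: red tray, 122 x 172 x 33 mm, origin at the centre of its underside.
- dropper: Bystander: white dropper bottle with a red cap, 33 mm wide, 86 mm tall.
- tape_roll: Bystander: white roll of tape, 74 mm wide, 46 mm tall.
- slide_box: Bystander: flat slide box with a blue lid, 70 x 88 x 26 mm.
- timer: Bystander: white bench timer, 62 x 62 x 20 mm.

How it is judged:
On the way, in this order (a step that is already met when the one before it is completed fails the run):
1. the red catch is pinched shut against its block while the yellow one is still open (value of joint red_paddle above 0.0095 m and value of joint yellow_paddle below 0.005 m and contact force between the fingers and red_block above 1 N), for 0.1 s.
2. the yellow catch is pinched shut against its block (value of joint yellow_paddle above 0.0095 m and value of joint red_paddle above 0.0085 m and contact force between the fingers and yellow_block above 1 N), for 0.1 s.
3. the gate has been swung past its detent (value of joint gate above 1.12 rad), for 0.1 s.
At the end, for the whole second after the job is handed in: The gate stands still at 1.35 rad (77 degrees) or wider, held by the fingers (more than 1 N between fingers and gate), with both catches still shut (8.5 mm or more) (value of joint gate above 1.35 rad and velocity of joint gate between -0.15 and 0.15 rad/s and contact force between the fingers and gate_leaf above 1 N and value of joint each of red_paddle, yellow_paddle above 0.0085 m); the arm keeps its last pose, push and grip.
It fails at once if a bystander (tray, dropper, tape roll, slide box or timer) is moved by more than 3 cm (distance of any of red_tray, dropper, tape_roll, slide_box, timer from where it was at the start of the episode above 0.03 m).
It also fails if it takes over 54 s, if anything falls off the work surface, if the arm or the gripper's body presses on something with over 40 N, if the wrist force passes 120 N, or if a joint passes its speed limit or range.

## Working session

There is one attempt and no reset: what is moved stays moved. The work goes in short steps, Python scripts to look and compute and a shell command to move; the robot and the scene stay as the last step left them, time stands still between calls to the robot, and variables do not carry over. Pictures are saved under pics/ and viewed, on a budget of 10 in all, crops included, one or two more only if the job needs it, and the job is handed in when it is done.

```bash
mkdir -p pics; cat > h.py <<'E'
import numpy as np, cv2
from station import ctrl, optics
def cal(n):
    c=optics.get_calibration(n); f=200/np.tan(np.radians(c['fovy'])/2)
    R=cv2.Rodrigues(np.array(c['rvec'],float))[0]; return f,c['cx'],c['cy'],R,np.array(c['tvec'],float)
def cloud(n,d):
    f,cx,cy,R,t=cal(n); v,u=np.mgrid[:400,:640]
    P=np.stack([(u-cx)/f*d,(v-cy)/f*d,d],-1); return (P-t)@R
def ray(n,u,v,z):
    f,cx,cy,R,t=cal(n); o=-R.T@t; d=R.T@np.array([(u-cx)/f,(v-cy)/f,1]); return o+d*(z-o[2])/d[2]
def grab(n,tag):
    im,d=optics.get_image(n); cv2.imwrite(f'pics/{tag}.png',im[:,:,::-1]); np.savez(f'pics/{tag}.npz',im=im,d=d); return im,d
E
python3 - <<'E'
from h import *
for n in('scene','top'):
    im,d=grab(n,n+'0'); c=cal(n); print(n,c[0],-c[3].T@c[4],c[3][2],(d>0).mean(),optics.get_calibration(n))
print(ctrl.get_obs(),ctrl.pinch_z)
E
```

```text
scene 489.1797419810012 [-0.77753999 -0.73203928  0.89781772] [ 0.77807157  0.41981871 -0.46728674] 0.928984375 {'fovy': 44.4741685634449, 'cx': 316.0075774940131, 'cy': 200.75994136955833, 'rvec': array([ 1.80546889, -1.11260478,  0.63906507]), 'tvec': array([-0.2660205 ,  0.31929868,  1.33184385])}
top 492.27877389344224 [0.04598982 0.20382494 1.79326939] [ 0.27049339 -0.13870052 -0.95267806] 0.99619921875 {'fovy': 44.221243969486515, 'cx': 317.7333237433036, 'cy': 198.86607639493087, 'rvec': array([ 1.50310479, -2.54044186,  0.38866649]), 'tvec': array([0.21636411, 0.48955174, 1.72423909])}
{'t': 0.1, 'q': array([ 1.18899433e+00,  5.33067411e-02,  1.61420396e+00,  2.07745974e-05,
        1.47604916e+00, -1.19005220e-01]), 'dq': array([ 0.00051331, -0.00292206, -0.00399873, -0.00043758, -0.00069078,
       -0.00070073]), 'effort': array([-7.92788853e-06, -3.94899273e+01, -3.71365178e+01, -1.60283298e-04,
        3.88165368e-03,  1.58491673e-05]), 'tool_pos': array([0.16213712, 0.60298496, 0.23014789]), 'tool_rot': array([-4.11549785e-01, -3.11400607e+00,  2.98517215e-03]), 'contact_force': array([ 0.31233325, -0.12473638,  0.62559088]), 'wrist_torque': array([-0.02398776,  0.00906613,  0.02031057]), 'opening': 0.08527661779051755} 0.0187
```

View pics/top0.png

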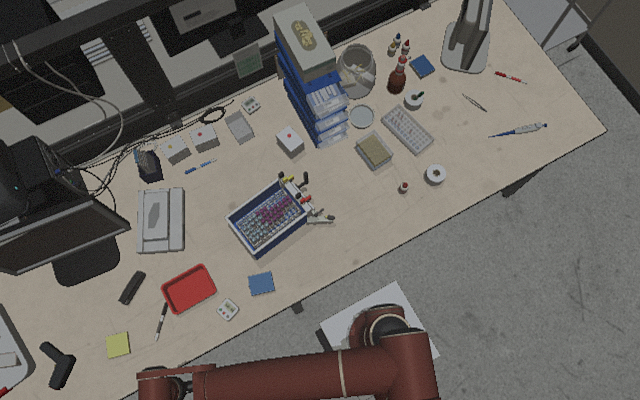

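View pics/scene0.png

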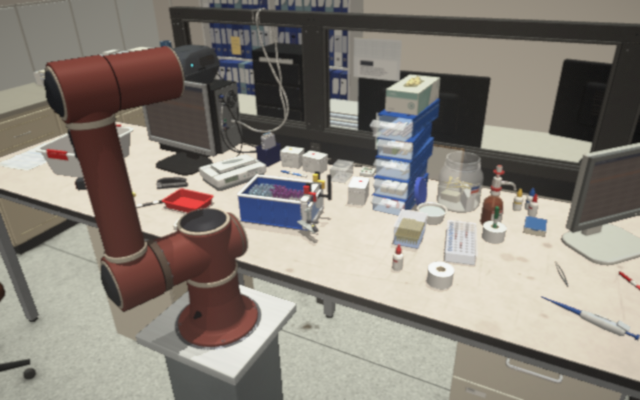

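Top: carrier at about (270,218), yellow catch near (287,178), red catch near (305,198). Scene: carrier at about (280,205), catches near (320,190). I'll enlarge both views and compute positions.

```bash
cat > m.py <<'E'
from h import *
import sys
def feats(n,im,d,box):
    P=cloud(n,d); hsv=cv2.cvtColor(im,cv2.COLOR_RGB2HSV).astype(int); H,S,V=[hsv[...,i] for i in range(3)]
    b=np.zeros(d.shape,bool); b[box[1]:box[3],box[0]:box[2]]=1
    ms={'red':((H<8)|(H>172))&(S>150)&(V>90),'yel':(H>20)&(H<35)&(S>120)&(V>90),'blk':(V<50),'wht':(S<40)&(V>150),'blue':(H>100)&(H<130)&(S>120)}
    for k,m in ms.items():
        m=m&b&(P[...,2]>0.02)
        nn,l,st,ce=cv2.connectedComponentsWithStats(m.astype(np.uint8))
        for i in range(1,nn):
            if st[i,4]<8: continue
            p=P[l==i]; print(n,k,st[i],ce[i].round(1),'med',np.median(p,0).round(3),'lo',np.percentile(p,5,0).round(3),'hi',np.percentile(p,95,0).round(3))
E
python3 - <<'E'
from m import *
ims=[]
for n,box in(('top',(220,160,345,265)),('scene',(230,155,355,260))):
    z=np.load(f'pics/{n}0.npz'); feats(n,z['im'],z['d'],box)
    x0,y0,x1,y1=box; ims.append(cv2.resize(z['im'][y0:y0+105,x0:x0+125],None,fx=3.2*1.0,fy=5.5*3.2/5.5,interpolation=cv2.INTER_CUBIC))
cv2.imwrite('pics/c0.png',np.hstack(ims)[:,:,::-1])
E
```

```text
top red [301 196  10   6  23] [305.5 198.6] med [ 0.536 -0.001  0.142] lo [ 0.531 -0.017  0.127] hi [0.54  0.019 0.162]
top yel [283 175  10   8  31] [287.2 178.4] med [0.633 0.025 0.144] lo [0.63  0.002 0.13 ] hi [0.639 0.038 0.162]
top blk [279 172   5   6  17] [281.  174.8] med [0.654 0.036 0.149] lo [0.652 0.029 0.134] hi [0.66  0.044 0.162]
top blk [298 172  10  17  50] [304.3 180.2] med [ 0.603 -0.034  0.122] lo [ 0.598 -0.041  0.097] hi [ 0.607 -0.004  0.186]
top blk [296 193   5   6  19] [298.1 195.6] med [0.556 0.02  0.15 ] lo [0.555 0.012 0.129] hi [0.56  0.027 0.166]
top wht [225 177  89  77 419] [264.4 217.9] med [0.523 0.168 0.118] lo [0.464 0.005 0.109] hi [0.656 0.272 0.126]
top wht [285 182  12  15  75] [290.7 188.6] med [0.6   0.027 0.125] lo [0.577 0.018 0.118] hi [0.623 0.037 0.131]
top wht [292 182   9  10  19] [295.8 187.1] med [0.603 0.006 0.106] lo [0.583 0.001 0.097] hi [0.624 0.011 0.112]
top wht [317 215  12   6  36] [322.  218.4] med [ 0.469 -0.028  0.043] lo [ 0.456 -0.041  0.037] hi [ 0.48  -0.012  0.05 ]
scene red [304 186  11  10  45] [307.8 190.1] med 
[... 808 characters left out ...]
  29] [321.7 204.8] med [0.642 0.008 0.034] lo [0.606 0.    0.023] hi [0.655 0.012 0.059]
scene wht [313 213   6   7  19] [315.6 216.3] med [ 0.561 -0.005  0.026] lo [ 0.547 -0.009  0.022] hi [0.591 0.001 0.036]
scene wht [241 222   8  30  31] [245.9 236.3] med [ 0.059 -0.079  0.254] lo [ 0.054 -0.085  0.21 ] hi [ 0.064 -0.066  0.281]
scene wht [316 226   3   6   8] [317.2 228.2] med [ 0.455 -0.069  0.055] lo [ 0.45  -0.073  0.044] hi [ 0.461 -0.063  0.06 ]
scene blue [254 179  50  10 216] [280.7 183.1] med [0.639 0.171 0.092] lo [0.616 0.105 0.079] hi [0.65  0.272 0.102]
scene blue [ 240  198   60   29 1166] [269.4 210.9] med [0.477 0.134 0.062] lo [0.459 0.036 0.024] hi [0.495 0.234 0.098]
```

View pics/c0.png

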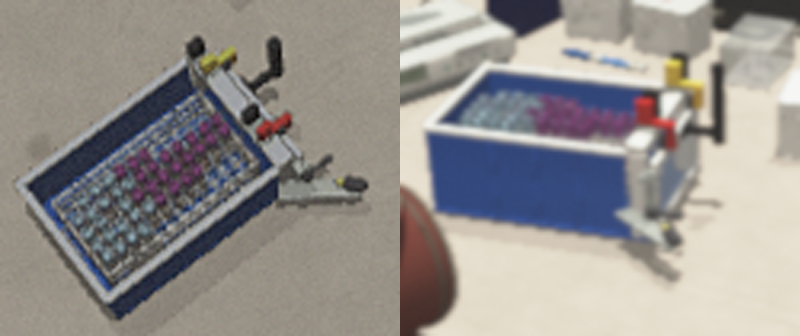

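```bash
python3 - <<'E'
from m import *
from scipy.optimize import least_squares
z=np.load('pics/scene0.npz'); P=cloud('scene',z['d']); im=z['im']
hsv=cv2.cvtColor(im,cv2.COLOR_RGB2HSV).astype(int)
m=(hsv[...,0]>100)&(hsv[...,0]<130)&(hsv[...,1]>120); m[:198]=0;m[230:]=0;m[:,:238]=0;m[:,302:]=0
p=P[m]; p=p[(p[:,2]>.02)&(p[:,2]<.1)]
vx,vy,x0,y0=cv2.fitLine(p[:,:2].astype(np.float32),cv2.DIST_HUBER,0,.01,.01).ravel(); a=np.degrees(np.arctan2(vy,vx))
print('side wall dir',a,'yaw',a-90, x0,y0)
z=np.load('pics/top0.npz'); T=cloud('top',z['d']); im=z['im'];hsv=cv2.cvtColor(im,cv2.COLOR_RGB2HSV).astype(int)
m=(hsv[...,1]<60)&(hsv[...,2]>130)&(abs(T[...,2]-.121)<.012); m[:165]=0;m[262:]=0;m[:,:215]=0;m[:,312:]=0
p=T[m]; print('rim',len(p),np.median(p[:,2]))
r=cv2.minAreaRect(p[:,:2].astype(np.float32)); print(r)
for yaw in(13,14,15,16,17):
    c,s=np.cos(np.radians(yaw)),np.sin(np.radians(yaw)); q=p[:,:2]@np.array([[c,-s],[s,c]])
    lo,hi=np.percentile(q,1,0),np.percentile(q,99,0); ce=(lo+hi)/2; print(yaw,hi-lo,lo,hi,'centre',np.array([[c,-s],[s,c]])@ce)
for nm,uv in dict(left=(224.7,217.2),far=(279.4,180.3)).items(): print(nm,ray('top',*uv,.124))
# post: two-view at top
print('post top view',ray('top',306,174,.182)); print('post scene',ray('scene',230+717/3.2,155+68/3.2,.182))
E
```

```text
side wall dir -79.98236 yaw -169.98236 0.47693005 0.1342255
rim 664 0.11809727329014848
((0.5631207823753357, 0.13600268959999084), (0.17853309214115143, 0.2694765031337738), 10.093481063842773)
13 [0.18102002 0.26662331] [ 0.48863772 -0.12508847] [0.66965773 0.14153484] centre [0.56245439 0.13829232]
14 [0.18437986 0.26640571] [ 0.4872437  -0.13410753] [0.67162356 0.13229818] centre [0.56244083 0.13929988]
15 [0.18764742 0.26735169] [ 0.48548162 -0.14402227] [0.67312904 0.12332942] centre [0.56224383 0.13994137]
16 [0.1909691  0.26843991] [ 0.48360135 -0.15412493] [0.67457046 0.11431498] centre [0.56213966 0.14048382]
17 [0.1941324  0.26933334] [ 0.48156556 -0.16412454] [0.67569796 0.1052088 ] centre [0.56196095 0.14100486]
left [0.61868595 0.28046809 0.124     ]
far [0.64827479 0.04810114 0.124     ]
post top view [ 0.60321736 -0.03864361  0.182     ]
post scene [ 0.77013979 -0.43312297  0.182     ]
```

```bash
cat > go.py <<'E'
import sys; from h import *
from scipy.spatial.transform import Rotation as Ro
# target x y z (TCP), angle of tool y in world deg -> shift in present tool axes, turn about tool z, tilt fix
x,y,z,a=map(float,sys.argv[1:5]); o=ctrl.get_obs(); R=Ro.from_rotvec(o['tool_rot']); 
a=np.radians(a); yt=np.array([np.cos(a),np.sin(a),0]); zt=np.array([0,0,-1.]); T=Ro.from_matrix(np.c_[np.cross(yt,zt),yt,zt])
print('pos',o['tool_pos'].round(4),'t',o['t'],'F',o['contact_force'].round(1),'open',round(o['opening'],4),'q6',o['q'][5].round(2))
print('shift',R.inv().apply(np.array([x,y,z])-o['tool_pos']).round(4),'turn',(R.inv()*T).as_rotvec(degrees=True).round(2))
E
python3 - <<'E'
from h import *
for u,v in((298.1,195.6),(281,174.8)): print(ray('top',u,v,.155).round(4))
print('post',ray('scene',329,176,.182))
E
python3 go.py .552 .018 .23 10
```

```text
[0.5549 0.0198 0.155 ]
[0.6528 0.0365 0.155 ]
post [ 0.59558722 -0.04494962  0.182     ]
pos [0.1621 0.603  0.2301] t 0.1 F [ 0.3 -0.1  0.6] open 0.0853 q6 -0.12
shift [-0.5284 -0.4636  0.0009] turn [-1.100e-01  5.000e-02  6.494e+01]
```

```bash
python3 -m handwheel '[-0.033,-0.029,0,0,0,0,-0.033,-0.029,0,0,0,0,-0.033,-0.029,0,0,0,0,-0.033,-0.029,0,0,0,0,-0.033,-0.029,0,0,0,0,-0.033,-0.029,0,0,0,0,-0.033,-0.029,0,0,0,0,-0.033,-0.029,0,0,0,0,-0.033,-0.029,0,0,0,0,-0.033,-0.029,0,0,0,0,-0.033,-0.029,0,0,0,0,-0.033,-0.029,0,0,0,0,-0.033,-0.029,0,0,0,0,-0.033,-0.029,0,0,0,0,-0.033,-0.029,0,0,0,0,-0.033,-0.029,0,0,0,0,0,0,0,0,0,0]' 0 30
python3 -m handwheel '[0,0,0,0,0,8.12,0,0,0,0,0,8.12,0,0,0,0,0,8.12,0,0,0,0,0,8.12,0,0,0,0,0,8.12,0,0,0,0,0,8.12,0,0,0,0,0,8.12,0,0,0,0,0,8.12,0,0,0,0,0,0,0,0,0,0,0,0]'
python3 go.py .551 .018 .165 9.9
python3 - <<'E'
from m import *
ims=[]
for n,box in(('top',(240,150,345,245)),('scene',(270,130,375,225))):
    im,d=grab(n,n+'1'); feats(n,im,d,(270,160,340,215))
    x0,y0,x1,y1=box; ims.append(cv2.resize(im[y0:y1,x0:x1],None,fx=3.8,fy=3.8,interpolation=cv2.INTER_CUBIC))
cv2.imwrite('pics/c1.png',np.hstack(ims)[:,:,::-1])
E
```

```text
t: 1.8
tool_pos: [0.5532, 0.0143, 0.2305]
tool_rot: [-0.42, -3.113, 0.002]
contact_force: [0.4, 0.8, -1.0]
opening: 0.0861
t: 2.8
tool_pos: [0.5513, 0.0187, 0.2309]
tool_rot: [-2.015, -2.409, 0.0]
contact_force: [0.1, -0.2, 0.7]
opening: 0.0854
pos [0.5513 0.0187 0.2309] t 2.8 F [ 0.1 -0.2  0.7] open 0.0854 q6 -0.28
shift [-0.0006 -0.0004  0.0659] turn [-0.03 -0.02  0.27]
top blk [270 160   8  14  34] [273.  166.3] med [0.546 0.082 0.531] lo [0.532 0.08  0.515] hi [0.562 0.085 0.542]
top blk [311 160  10  19  50] [314.9 169.6] med [ 0.481 -0.014  0.53 ] lo [ 0.454 -0.017  0.507] hi [ 0.511 -0.011  0.548]
top blk [287 170  18   8  29] [295.4 174.4] med [0.52  0.03  0.451] lo [0.517 0.004 0.44 ] hi [0.53  0.055 0.509]
top blk [289 172  19  16 122] [299.7 181.6] med [0.519 0.021 0.387] lo [ 0.515 -0.036  0.119] hi [0.601 0.046 0.407]
top blk [281 179  12  28  32] [286.4 192.7] med [0.461 0.085 0.527] lo [0.425 0.081 0.5  ] hi [0.502 0.089 0.549]
top wht [270 177   8   9  25] [273.4 181. ] med [0.658 0.069 0.117] lo [0.654 0.051 0.108] hi [0.664 0.085 0.13 ]
scene red [304 186  11  14  4
[... 670 characters left out ...]
scene wht [270 176  43   7 116] [290.8 179. ] med [0.642 0.139 0.114] lo [0.627 0.061 0.109] hi [0.658 0.216 0.12 ]
scene wht [312 183  15  12  76] [316.6 188.5] med [0.616 0.016 0.121] lo [0.578 0.003 0.08 ] hi [0.657 0.034 0.128]
scene wht [270 196  43  19 225] [296.  202.2] med [0.498 0.019 0.11 ] lo [ 0.479 -0.015  0.075] hi [0.564 0.121 0.125]
scene wht [319 198   5  13  30] [321.7 204.9] med [0.642 0.008 0.035] lo [0.608 0.002 0.023] hi [0.652 0.011 0.057]
scene blue [270 180  35  10 168] [288.1 184. ] med [0.643 0.146 0.092] lo [0.629 0.1   0.078] hi [0.653 0.217 0.101]
scene blue [270 201  30  14 345] [283.5 208.7] med [0.486 0.081 0.079] lo [0.476 0.027 0.056] hi [0.497 0.127 0.1  ]
```

View pics/c1.png

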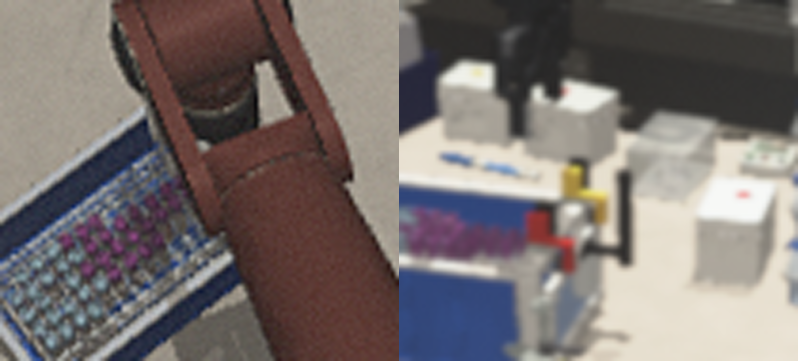

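Scene view: the open gripper hangs behind and above the red catch (red at about (308,190), yellow at (317,178)); measured positions agree within 2–3 mm. Descending.

```bash
python3 -m handwheel '[0,0,0.025,0,0,0,0,0,0.025,0,0,0,0,0,0.025,0,0,0,0,0,0.024,0,0,0,0,0,0,0,0,0,0,0,0,0,0,0]' 0.3 25
python3 -m handwheel '[0,0,0,0,0,0,0,0,0,0,0,0,0,0,0,0,0,0]' 0.5 25
python3 -m handwheel '[0,0,0,0,0,0,0,0,0,0,0,0,0,0,0,0,0,0]' 0.6 25; python3 go.py .551 .018 .131 9.9
```

```text
t: 3.5
tool_pos: [0.5516, 0.0183, 0.1324]
tool_rot: [-2.018, -2.407, 0.001]
contact_force: [0.1, -0.3, 0.9]
opening: 0.0597
t: 3.8
tool_pos: [0.5522, 0.0181, 0.1338]
tool_rot: [2.019, 2.405, 0.001]
contact_force: [-2.8, -0.6, 1.6]
opening: 0.0426
t: 4.1
tool_pos: [0.5516, 0.0182, 0.1324]
tool_rot: [-2.02, -2.406, 0.0]
contact_force: [-4.5, -1.1, 2.9]
opening: 0.0344
pos [0.5516 0.0182 0.1324] t 4.1 F [-4.5 -1.1  2.9] open 0.0344 q6 -0.28
shift [-0.0001 -0.0006  0.0014] turn [-0.01  0.01  0.09]
```

The 4.5 N force along -x matches the paddle friction. Closing fully.

```bash
python3 -m handwheel '[0,0,0,0,0,0,0,0,0,0,0,0,0,0,0,0,0,0,0,0,0,0,0,0,0,0,0,0,0,0]' 1 40; python3 -m handwheel '[0,0,0,0,0,0,0,0,0,0,0,0]' 1 40; python3 - <<'E'
from m import *
im,d=grab('scene','s2'); cv2.imwrite('pics/c2.png',cv2.resize(im[140:220,260:360],None,fx=6,fy=6,interpolation=cv2.INTER_CUBIC)[:,:,::-1])
E
```

```text
t: 4.6
tool_pos: [0.5531, 0.0185, 0.1327]
tool_rot: [2.018, 2.405, 0.004]
contact_force: [6.4, 1.5, -0.1]
opening: 0.0226
t: 4.8
tool_pos: [0.5531, 0.0185, 0.1327]
tool_rot: [2.018, 2.405, 0.004]
contact_force: [5.5, 1.8, -0.4]
opening: 0.0225
```

View pics/c2.png

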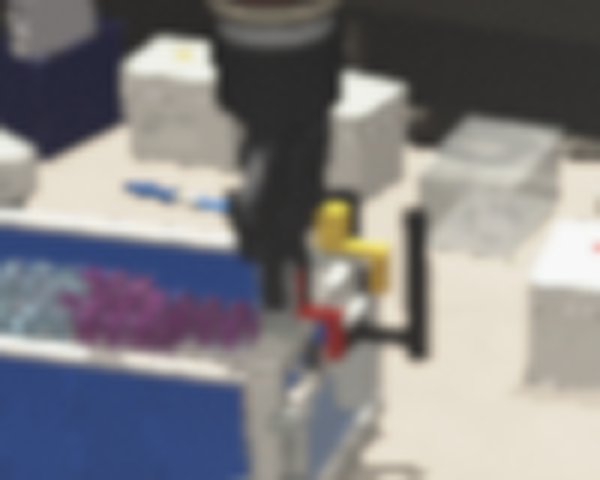

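Scene crop: the dark fingers clamp the red catch (~(300,290) in the crop), paddle up against its block; opening 22.5 mm ≈ 24 mm shut, yellow (335,240) still open. On to the yellow.

```bash
python3 -m handwheel '[0,0,0,0,0,0,0,0,0,0,0,0,0,0,0,0,0,0,0,0,0,0,0,0,0,0,-0.025,0,0,0,0,0,-0.025,0,0,0,0,0,-0.02,0,0,0,0,0,0,0,0,0]' 0.3 30
python3 -m handwheel '[0,0.025,0,0,0,0,0,0.026,0,0,0,0,0,0.026,0,0,0,0,0,0.025,0,0,0,0,0,0,0,0,0,0,0,0,0,0,0,0]'; python3 go.py .652 .0359 .132 9.9
```

```text
t: 5.65
tool_pos: [0.5537, 0.0181, 0.2062]
tool_rot: [2.016, 2.402, 0.006]
contact_force: [-0.2, 0.0, -0.4]
opening: 0.0597
t: 6.25
tool_pos: [0.6514, 0.036, 0.2004]
tool_rot: [-2.018, -2.405, 0.003]
contact_force: [-1.4, 0.2, 0.6]
opening: 0.06
pos [0.6514 0.036  0.2004] t 6.25 F [-1.4  0.2  0.6] open 0.06 q6 -0.23
shift [-0.0003  0.0007  0.0684] turn [-0.17 -0.03  0.09]
```

```bash
python3 -m handwheel '[0,0.001,0.023,0,0,0,0,0,0.023,0,0,0,0,0,0.023,0,0,0,0,0,0,0,0,0,0,0,0,0,0,0]' 0.3 30
python3 -m handwheel '[0,0,0,0,0,0,0,0,0,0,0,0,0,0,0,0,0,0,0,0,0,0,0,0]' 0.58 30
python3 -m handwheel '[0,0,0,0,0,0,0,0,0,0,0,0,0,0,0,0,0,0,0,0,0,0,0,0,0,0,0,0,0,0,0,0,0,0,0,0,0,0,0,0,0,0]' 1 40
```

```text
t: 6.75
tool_pos: [0.6521, 0.036, 0.1329]
tool_rot: [-2.019, -2.405, 0.001]
contact_force: [0.6, 0.4, -0.1]
opening: 0.0598
t: 7.15
tool_pos: [0.6533, 0.036, 0.1343]
tool_rot: [2.019, 2.406, 0.0]
contact_force: [-4.0, -0.8, 1.8]
opening: 0.0355
t: 7.85
tool_pos: [0.6516, 0.0358, 0.1342]
tool_rot: [-2.018, -2.404, 0.006]
contact_force: [-10.4, -0.9, 8.1]
opening: 0.0228
```

```bash
python3 -m handwheel '[0,-0.0015,0,0,0,0,0,0,0,0,0,0,0,0,0,0,0,0,0,0,0,0,0,0]' 1 60; python3 - <<'E'
from m import *
im,d=grab('scene','s3'); cv2.imwrite('pics/c3.png',cv2.resize(im[140:220,260:360],None,fx=6,fy=6,interpolation=cv2.INTER_CUBIC)[:,:,::-1])
E
```

```text
t: 8.25
tool_pos: [0.6517, 0.0358, 0.1343]
tool_rot: [-2.019, -2.406, 0.001]
contact_force: [-2.3, -0.1, 6.2]
opening: 0.0216
```

View pics/c3.png

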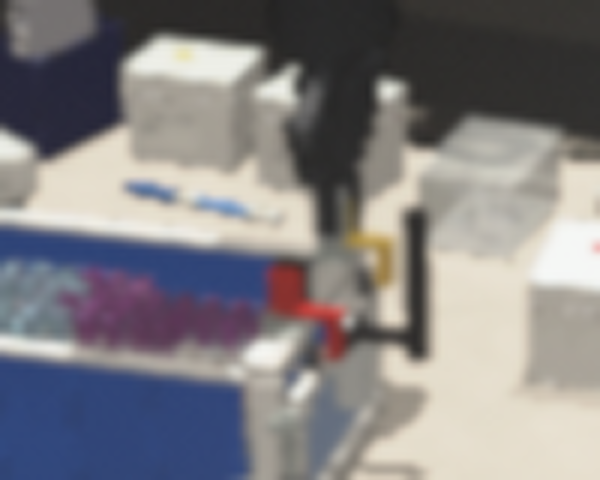

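Crop: fingers hold the yellow catch shut at about (340,225); red paddle at (285,290), post upright at (415,210)–(415,350). Release, lift, and localise the post.

```bash
python3 -m handwheel '[0,0.0015,0,0,0,0,0,0,0,0,0,0,0,0,0,0,0,0,0,0,0,0,0,0,0,0,0,0,0,0,0,0,-0.025,0,0,0,0,0,-0.025,0,0,0,0,0,-0.025,0,0,0,0,0,0,0,0,0]' 0.3 30
python3 - <<'E'
from m import *
im,d=grab('scene','s4')
for n,tag,box in(('scene','s4',(320,165,340,205)),('top','top0',(296,168,314,190))):
    z=np.load(f'pics/{tag}.npz'); P=cloud(n,z['d']); m=np.zeros((400,640),bool); m[box[1]:box[3],box[0]:box[2]]=1
    m&=(cv2.cvtColor(z['im'],cv2.COLOR_RGB2GRAY)<75)&(P[...,2]>.12)
    v,u=np.nonzero(m)
    for r in np.unique(v): 
        k=v==r; print(n,r,k.sum(),u[k].mean().round(1),P[r,u[k]].mean(0).round(3))
for vv,zz in((177,.175),(184,.15)): print('scene ray',ray('scene',329.2,vv,zz))
E
python3 go.py .600 -.040 .2 78
```

```text
t: 9.2
tool_pos: [0.6557, 0.0361, 0.2136]
tool_rot: [2.015, 2.401, 0.008]
contact_force: [-0.1, 0.7, 0.3]
opening: 0.0599
scene 176 3 329.0 [ 0.601 -0.042  0.179]
scene 177 3 329.0 [ 0.605 -0.04   0.173]
scene 178 3 329.0 [ 0.603 -0.041  0.17 ]
scene 179 1 329.0 [ 0.593 -0.046  0.172]
scene 180 1 329.0 [ 0.601 -0.042  0.164]
scene 181 1 329.0 [ 0.606 -0.039  0.157]
scene 182 1 329.0 [ 0.607 -0.039  0.153]
scene 183 1 329.0 [ 0.604 -0.041  0.151]
scene 184 1 329.0 [ 0.605 -0.04   0.146]
scene 185 1 329.0 [ 0.597 -0.044  0.146]
scene 186 1 329.0 [ 0.596 -0.044  0.143]
scene 187 1 329.0 [ 0.606 -0.039  0.134]
scene 188 1 329.0 [ 0.603 -0.041  0.131]
scene 189 1 329.0 [ 0.604 -0.04   0.127]
scene 190 1 329.0 [ 0.604 -0.04   0.123]
top 172 2 305.5 [ 0.61  -0.04   0.184]
top 173 4 305.5 [ 0.607 -0.039  0.183]
top 174 4 305.5 [ 0.604 -0.037  0.181]
top 175 4 305.5 [ 0.604 -0.037  0.172]
top 176 4 305.5 [ 0.603 -0.036  0.167]
top 177 4 305.5 [ 0.605 -0.036  0.151]
top 178 4 305.5 [ 0.604 -0.036  0.144]
top 179 4 305.5 [ 0.605 -0.036  0.131]
top 180 3 306.0 [ 0.602 -0.036  0.126]
top 181 1 305.0 [ 0.602 -0.032  0.123]
scene ray [ 0.60193372 -0.04249611  0.175     ]
scene ray [ 0.5980281 -0.0440675  0.15     ]
pos [0.6546 0.0361 0.211 ] t 9.25 F [ 0.2 -0.   0.3] open 0.0597 q6 -0.23
shift [-0.0655 -0.067   0.0107] turn [  0.21   0.23 -68.02]
```

```bash
python3 -m handwheel '[-0.0324,-0.0298,0,0,0,0,-0.0324,-0.0298,0,0,0,0,0,0,0,0,0,-8.5,0,0,0,0,0,-8.5,0,0,0,0,0,-8.5,0,0,0,0,0,-8.5,0,0,0,0,0,-8.5,0,0,0,0,0,-8.5,0,0,0,0,0,-8.5,0,0,0,0,0,-8.5,0,0,0,0,0,0,0,0,0,0,0,0]' 0.45 40
python3 go.py .607 -.038 .141 78
```

```text
t: 10.45
tool_pos: [0.6051, -0.0379, 0.2069]
tool_rot: [-0.333, -3.122, -0.0]
contact_force: [-0.1, 0.3, -0.2]
opening: 0.047
pos [ 0.6051 -0.0379  0.2069] t 10.45 F [-0.1  0.3 -0.2] open 0.047 q6 -1.54
shift [-0.002   0.0003  0.0659] turn [-0.   -0.12 -0.19]
```

```bash
python3 -m handwheel '[-0.002,0,0.022,0,0,0,0,0,0.022,0,0,0,0,0,0.022,0,0,0,0,0,0,0,0,0,0,0,0,0,0,0]' 0.45 40
python3 -m handwheel '[0,0,0,0,0,0,0,0,0,0,0,0,0,0,0,0,0,0,0,0,0,0,0,0,0,0,0,0,0,0,0,0,0,0,0,0,0,0,0,0,0,0]' 1 40; python3 go.py .607 -.038 .141 78
```

```text
t: 10.95
tool_pos: [0.6073, -0.0383, 0.1419]
tool_rot: [-0.331, -3.123, -0.0]
contact_force: [0.2, 0.1, 0.7]
opening: 0.0467
t: 11.65
tool_pos: [0.6086, -0.0389, 0.1442]
tool_rot: [0.329, 3.121, -0.001]
contact_force: [-1.1, -1.6, 5.9]
opening: 0.015
pos [ 0.6086 -0.0389  0.1442] t 11.65 F [-1.1 -1.6  5.9] open 0.015 q6 -1.55
shift [0.0018 0.0006 0.0032] turn [-0.03  0.17 -0.03]
```

Holding the post (15 mm reading ≈ 16 mm bar, as 22.5 for 24). Start the swing and watch the forces.

```bash
python3 -m handwheel '[0.0005,-0.0103,0,0,0,5,0.0004,-0.0103,0,0,0,5,0.0005,-0.0103,0,0,0,5,0.0004,-0.0103,0,0,0,5,0,0,0,0,0,0,0,0,0,0,0,0]' 1 50; python3 go.py .607 -.038 .141 58
python3 - <<'E'
from m import *
im,d=grab('scene','s5'); cv2.imwrite('pics/c5.png',cv2.resize(im[140:240,260:380],None,fx=6,fy=6,interpolation=cv2.INTER_CUBIC)[:,:,::-1])
E
```

```text
t: 12.25
tool_pos: [0.5936, -0.0771, 0.1442]
tool_rot: [0.866, 3.016, 0.0]
contact_force: [1.7, -1.1, 4.9]
opening: 0.0145
pos [ 0.5936 -0.0771  0.1442] t 12.25 F [ 1.7 -1.1  4.9] open 0.0145 q6 -1.27
shift [0.0094 0.0402 0.0032] turn [ 0.08  0.23 -0.04]
```

View pics/c5.png

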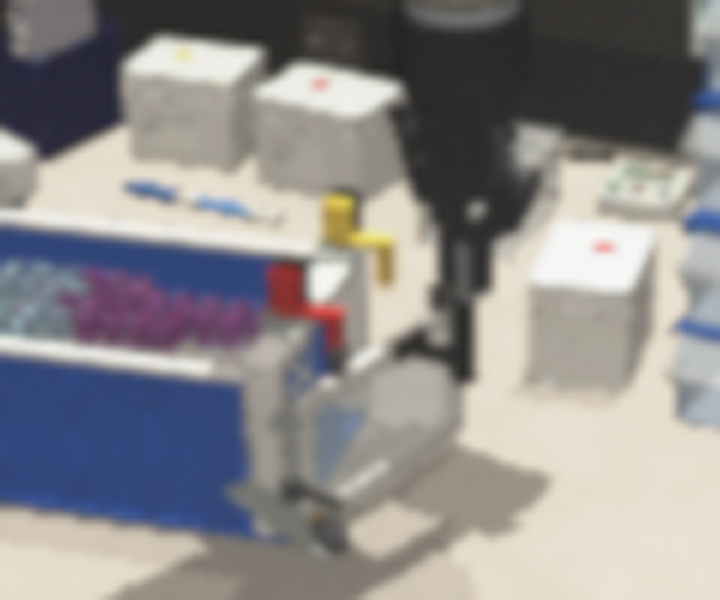

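The crop shows the gate open about 20°, fingers holding the post at (460,330), both catches still shut. Continuing.

```bash
python3 -m handwheel '[0.0005,-0.0103,0,0,0,5,0.0004,-0.0103,0,0,0,5,0.0005,-0.0103,0,0,0,5,0.0004,-0.0103,0,0,0,5,0.0005,-0.0103,0,0,0,5,0.0004,-0.0103,0,0,0,5,0,0,0,0,0,0]' 1 60; 
python3 -m handwheel '[0.0005,-0.0103,0,0,0,5,0.0004,-0.0103,0,0,0,5,0.0005,-0.0103,0,0,0,5,0,0,0,0,0,0]' 1 60; python3 go.py .607 -.038 .141 13
```

```text
t: 13.0
tool_pos: [0.5485, -0.1198, 0.1442]
tool_rot: [1.618, 2.687, -0.001]
contact_force: [1.9, -3.9, 6.6]
opening: 0.0145
t: 13.4
tool_pos: [0.5196, -0.1309, 0.1443]
tool_rot: [1.954, 2.452, -0.001]
contact_force: [2.1, -5.7, 4.1]
opening: 0.0145
pos [ 0.5196 -0.1309  0.1443] t 13.4 F [ 2.1 -5.7  4.1] open 0.0145 q6 -0.61
shift [0.0711 0.106  0.0032] turn [ 0.18  0.3  -0.1 ]
```

```bash
python3 -m handwheel '[0.0004,-0.0103,0,0,0,5,0.0004,-0.0103,0,0,0,5,0.0004,-0.0103,0,0,0,5,0.0004,-0.0103,0,0,0,5,0.0001,-0.005,0,0,0,2.5,0,0,0,0,0,0,0,0,0,0,0,0,0,0,0,0,0,0]' 1 60; python3 go.py .607 -.038 .141 -9.5
python3 - <<'E'
from m import *
im,d=grab('scene','s6'); cv2.imwrite('pics/c6.png',cv2.resize(im[140:260,250:390],None,fx=5,fy=5,interpolation=cv2.INTER_CUBIC)[:,:,::-1])
p=np.array([[.6086,-.0389],[.5936,-.0771],[.5485,-.1198],[.5196,-.1309],ctrl.get_obs()['tool_pos'][:2]])
s=np.linalg.lstsq(np.c_[2*p,np.ones(5)],(p**2).sum(1),rcond=None)[0]; c=s[:2]; print('hinge',c,'R',np.sqrt(s[2]+c@c)); a=np.arctan2(*(p-c).T[::-1]); print('gate angle',a[0]-a)
E
```

```text
t: 14.2
tool_pos: [0.4737, -0.1328, 0.1443]
tool_rot: [2.393, 2.027, -0.002]
contact_force: [-0.2, -7.7, 5.1]
opening: 0.0144
pos [ 0.4737 -0.1328  0.1443] t 14.2 F [-0.2 -7.7  5.1] open 0.0144 q6 -0.26
shift [0.1154 0.1159 0.0031] turn [0.21 0.29 0.03]
hinge [ 0.49182511 -0.01494769] R 0.11922059285584201
gate angle [0.         0.34592927 0.87295047 1.1333798  1.52111668]
```

View pics/c6.png

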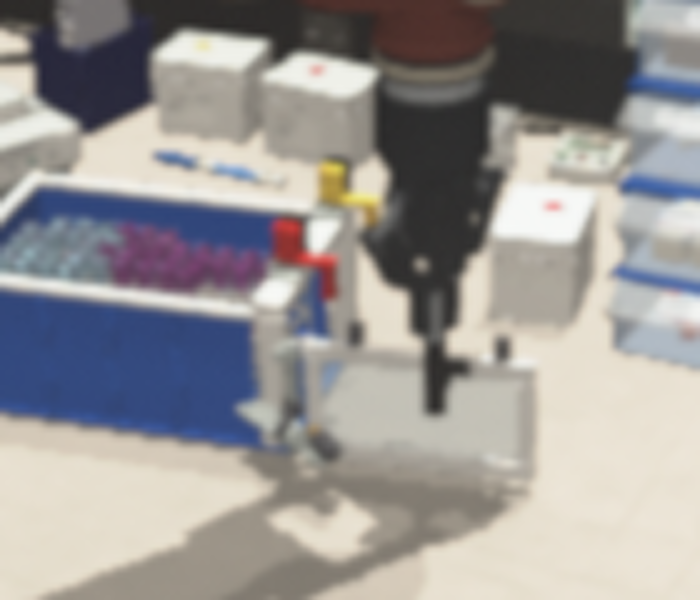

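The crop shows the gate standing square to the side, post held at (435,370), both catches shut. The circle fit gives 1.52 rad with R = 119 mm, against 118 mm given.

```bash
python3 -m handwheel '[0,0,0,0,0,0,0,0,0,0,0,0,0,0,0,0,0,0]' 1 60; python3 -c "
from station import ctrl
print(abs(ctrl.get_obs()['dq']).max()); print(ctrl.finish_job())"
```

```text
t: 14.55
tool_pos: [0.4737, -0.1328, 0.1443]
tool_rot: [2.393, 2.027, -0.003]
contact_force: [-0.6, -7.8, 5.9]
opening: 0.0145
0.0018906809531852688
the job is handed in; nothing more can be done
None
```

The carrier is open. I pinched the red catch shut, then the yellow one, swung the gate out by its post and handed the job in at 14.6 s, still holding it. `finish_job()` gives no verdict, so the result rests on my own checks.

- **Catches:** with the fingers closed, the opening read 22.5 mm on the red catch and 21.6–22.8 mm on the yellow, against 24 mm nominal when shut. The reading runs about 1–2 mm low (it gave 15 mm on the 16 mm post). In the last picture both look shut, and the gate unlocked; I did not measure paddle travel directly.
- **Yellow pinch:** the fingers sat slightly off centre at first, with about 10 N sideways. I shifted them 1.5 mm and gripped harder, which brought it down to about 2 N.
- **Gate:** a circle fitted through the tool positions puts it at about 1.52 rad (87°). The fitted radius is 119 mm against the 118 mm given.
- **Hold:** the arm is still and gripping the post at 60 N, with a steady 8 N pull along the radius.
- **Bystanders:** forces stayed low throughout and I saw no contact, but I did not measure their positions afterwards.

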